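# Dose and purge the red-knobbed bottle-top dispenser

## Robot

A 6-joint arm with a two-finger parallel gripper is mounted at the origin on a cart in front of the work surface, level with it; the furniture and walls round the work are solid. World frame = base frame: x ahead of the robot, y to its left, z up, the work surface at z = 0. Lengths are in m, angles in rad, forces in N, time in s.
With the tool pointing down it reaches from about 0.35 to 0.975 m from the base axis. Payload 4.9 kg.
Tool frame: the origin (TCP) lies midway between the tips of the shut fingers; the grasp point (between the pads) lies 19 mm behind it (manip.pinch_z is the distance from the TCP to the grasp point, in m); z points along the fingers, y is the direction in which the jaws open and shut (so a half turn about z gives the same grasp; the last joint's range is limited). The gripper opens to 85 mm and grips with 20 to 120 N. Pads are 22 mm wide; open, the fingers measure 114 mm over their backs; the gripper's body (76 mm by 85 mm) begins 54 mm behind the grasp point. The pads swing forward as they close: fully open they stand 13 mm farther back than shut.
Start: joints at [1.105, 0.053, 1.613, -0, 1.476, -0.119], TCP at [0.212, 0.588, 0.231] pointing down, gripper open.
Joint ranges: [-3.01, 3.01], [-1.01, 2.22], [0.06, 2.58], [-1.02, 4.17], [0.09, 2.62], [-3.14, 3.14]. Speed limits (rad/s): [2.57, 2.57, 3.14, 3.14, 3.14, 3.14].

## Interface

Orientations are given as a unit quaternion [w, x, y, z].
In Python, from plant import manip gives the robot as it stands.
- The arm moves only by the tool drive_tool, never from a script. Its argument "commands" is text: rows parted by semicolons, each of 5 numbers parted by spaces: the finger opening in mm, from 0 to 85.4, then the shift along the tool's x, y, z in units of 30 mm (1.0 is 30 mm), then the turn about the tool's z in degrees. A call has exactly 8 rows; each row shifts and turns the commanded pose from where the row before left it, along the tool's axes as they then stand; what a row does not reach is not made up. A row lasts 1/8 s, in which the tool goes at most 62.5 mm and 10.7 degrees, less where a joint would pass 70% of its speed; a pose out of reach is approached as far as the arm can. A call is refused whole if a number of a shift passes 1 or a number of a turn 10.7, either way. A call with a gripper value outside its range is refused whole. The fingers move at their own pace and stop on an object; the grip force is fixed at half the most. Time passes only in rows, so rows that do not move let the fingers close, or fill a call up. It gives the time, the measured TCP pose, the force and the opening at its end, in the units of the state.
- manip.state(): the state, without advancing time (a new reading comes with each control period).
- manip.grab_frame(name): name is "side" or "top"; returns the picture (400x640x3 uint8, red, green, blue); there is no depth.
- manip.camera_params(name): a dict with "fx", "fy", "cx", "cy" (pixels), "distortion" ([k1, k2, p1, p2, k3] as OpenCV has them; the pictures are not rectified), "xyz" and "orientation" of the camera in the world. Camera axes: x right, y down, z forward; pixel columns grow to the right and rows downward; lengths in m; the calibration is good to about 2 mm. A picture is of the moment at which its call begins. camera_params takes no time and is no camera call.
- manip.job_done(): hands the job in, once; it reports no verdict.
The state is a dict: "time": time; "joint_pos": joint angles; "joint_vel": joint speeds; "joint_efforts": joint torques, N m; "tool_pos": TCP position; "tool_rot": TCP orientation; "contact_force": force on the tool from outside, world axes, zero at the start; "ft_torque": the same for the moment, N m; "gripper_width": opening from 0.0 (shut) to 1.0 (fully open).
Only numpy, scipy, OpenCV 4.12 (cv2) and the standard library are available. Lean on these libraries where they do the work, as an engineer would, in place of code of your own. Each camera call takes 0.05 s, during which the arm holds its last target. There are 200 camera calls.

## Task

Deliver one full dose into the beaker from the dispenser with the red knob: push the knob down through its soft dosing stroke to the first stop, then push harder through the stiff purge stroke to the second stop, hold it down there for about half a second, and let it come all the way up again. Leave the blue-knobbed dispenser unpressed and the beaker standing where it is under the nozzle.

Things in the scene. Friction and masses are not known exactly. Their poses are not given: they have to be found in the camera images.
- red_knob (a point): centre of the flat top of the round red knob (42 mm across, 18 thick), topmost part of the dispenser to use. Moves with the knob: z = 0.236 m when up. It goes straight down 26 mm: first 20 mm soft (1.5 to 3.5 N) to the first stop, where it meets a steel sleeve; then 6 mm stiff (starts to give at 8 N, 13 N at the end) to the hard second stop, top at z = 0.210. Springs return it.
- red_dispenser: the dispenser with the red knob: slim white barrel on a red-labelled bottle in a weighted foot (72 mm across), fixed to the bench, in either of two places and turned a little. Origin at the centre of its underside, z up, straight below the knob; a thin nozzle reaches 72 mm along its +y at z = 0.122 m and ends downward over the beaker
- blue_knob (a point): the same point on the other dispenser, alike but with a blue knob and a bottle with a blue label; top face at z = 0.236 m; not to be pressed
- beaker_mid (a point): centre, half-way up, of an empty clear glass beaker (53 mm across, 69 mm high, loose, upright on the bench) under the nozzle of the red-knobbed dispenser, about 72 mm sideways from its axis; to be left there
Mind the look-alikes: they are no part of the job. Leave any purple or turquoise look-alike of the part that bears beaker_mid alone.

How it is judged:
On the way:
1. the red knob is pushed down to the second stop (at least 23.5 of its 26 mm) and held there for 0.2 s (height (world z) of red_knob below 0.2125 m), for 0.2 s.
At the end, for the whole second after the job is handed in: the red knob, after having been pushed to the second stop, is up again within 3 mm; the blue knob is up within 3 mm; the beaker stands upright within 15 mm of where it was (height (world z) of each of red_knob, blue_knob above 0.233 m and distance of beaker_mid from where it was at the start of the episode below 0.015 m and angle between beaker_mid's own z axis and vertical below 0.15 rad); the robot touches nothing.
It fails at once if the blue knob is pressed by more than 5 mm (height (world z) of blue_knob below 0.231 m).
It fails at once if the beaker is moved by more than 15 mm or tipped (distance of beaker_mid from where it was at the start of the episode above 0.015 m or angle between beaker_mid's own z axis and vertical above 0.3 rad).
It also fails if it takes over 26 s, if anything falls off the work surface, if the arm or the gripper's body presses on something with over 40 N, if the wrist force passes 120 N, or if a joint passes its speed limit or range.

## Working session

There is one attempt and no reset: what is moved stays moved. The work goes in short steps, Python scripts to look and compute and a tool call to move; the robot and the scene stay as the last step left them, time stands still between calls to the robot, and variables do not carry over. Pictures are saved under pics/ and viewed, about 8 in all and at most 12, crops included, and the job is handed in when it is done.

Besides the shell and the picture viewer there is one more tool, called after "Request:" by a JSON object that holds its "op" and its "data". drive_tool: Moves the arm, as the interface text tells. Its arguments: {"type":"object","properties":{"commands":{"type":"string"}},"required":["commands"]}

```bash
mkdir -p pics
python3 - <<'E'
from plant import manip
import cv2
for n in("side","top"):
    cv2.imwrite(f"pics/{n}0.png",manip.grab_frame(n)[:,:,::-1]); print(n,manip.camera_params(n))
print(manip.state())
E
```

```text
side {'fx': 427.05201179265396, 'fy': 427.05201179265396, 'cx': 324.5808689311978, 'cy': 203.3713263304344, 'distortion': array([-0.05526211,  0.        ,  0.        ,  0.        ,  0.        ]), 'xyz': array([0.44247292, 0.85646172, 0.80812143]), 'orientation': array([ 0.02981597, -0.06899214,  0.90889087, -0.4102054 ])}
top {'fx': 457.45977722442564, 'fy': 457.45977722442564, 'cx': 318.35104896082464, 'cy': 203.52551153574476, 'distortion': array([0.01492368, 0.        , 0.        , 0.        , 0.        ]), 'xyz': array([0.39833199, 0.15820744, 1.3223581 ]), 'orientation': array([ 0.03310401, -0.70260893,  0.70887096, -0.05240973])}
{'time': 0.1, 'joint_pos': array([ 1.10499301e+00,  5.33209953e-02,  1.61415155e+00, -1.18280163e-05,
        1.47599012e+00, -1.18987310e-01]), 'joint_vel': array([ 0.00098879, -0.00195326, -0.00287572,  0.00230471, -0.00063139,
       -0.00035988]), 'joint_efforts': array([ 2.60473371e-04, -3.94903457e+01, -3.71364641e+01, -1.50768774e-04,
        3.84004015e-03, -3.04461446e-05]), 'tool_pos': array([0.21218307, 0.58728597, 0.23017033]), 'tool_rot': array([-2.63874913e-04,  1.72539605e-01,  9.85002137e-01, -8.97016275e-04]), 'contact_force': array([-0.14595033,  0.74299085, -0.24636054]), 'ft_torque': array([0.01256133, 0.04741215, 0.0175883 ]), 'gripper_width': 0.9988188984920526}
```

View pics/side0.png

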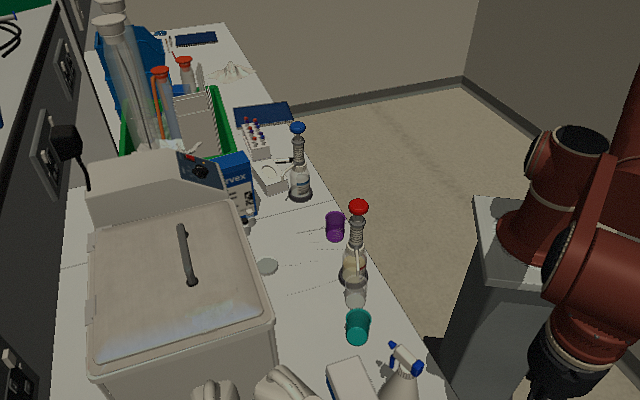

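View pics/top0.png

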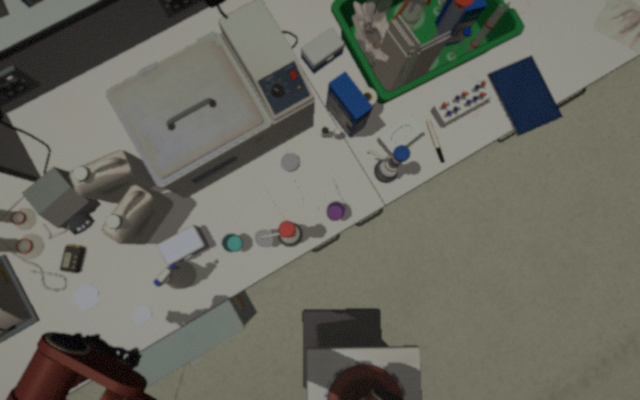

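The side view shows the red knob at about (359,206), with the clear beaker below it at (355,290), and the blue knob at (298,127). The top view has red at (288,229), the beaker at (266,238) and blue at (401,153). I'll enlarge the knob in both views.

```bash
cat > h.py <<'E'
import numpy as np,cv2
from scipy.spatial.transform import Rotation as R
from plant import manip
def cam(n):
    p=manip.camera_params(n);K=np.array([[p['fx'],0,p['cx']],[0,p['fy'],p['cy']],[0,0,1]])
    w,x,y,z=p['orientation'];return K,p['distortion'],p['xyz'],R.from_quat([x,y,z,w]).as_matrix()
def ray(n,uv):
    K,d,c,M=cam(n);u=cv2.undistortPoints(np.array([[uv]],float),K,d)[0,0];return c,M@np.array([*u,1])
def atz(n,uv,z):
    c,v=ray(n,uv);return c+v*(z-c[2])/v[2]
def proj(n,P):
    K,d,c,M=cam(n);return cv2.projectPoints(np.array(P,float).reshape(-1,1,3),R.from_matrix(M.T).as_rotvec(),-M.T@c,K,d)[0][:,0]
E
python3 - <<'E'
from h import *
a=cv2.imread('pics/side0.png');b=cv2.imread('pics/top0.png')
for n,im,(x,y,w,h) in(("side",a,(335,190,50,40)),("top",b,(270,210,40,40)),):
    c=im[y:y+h,x:x+w].astype(int);m=(c[...,2]>100)&(c[...,2]>2*c[...,1])&(c[...,2]>1.8*c[...,0]);r,q=np.nonzero(m)
    print(n,len(r),q.min()+x,q.max()+x,r.min()+y,r.max()+y,q.mean()+x,r.mean()+y)
s=cv2.resize(a[190:320,310:410],None,fx=4,fy=4,interpolation=2);t=cv2.resize(b[200:265,240:310],None,fx=5.6,fy=8*1.0,interpolation=2)
t=cv2.resize(b[200:265,240:310],None,fx=5,fy=5,interpolation=2)
o=np.zeros((520,750,3),np.uint8);o[:,:400]=s;o[:325,400:]=t;cv2.imwrite('pics/c1.png',o)
E
```

```text
side 224 349 367 198 214 358.1294642857143 205.59375
top 177 279 293 222 236 286.54237288135596 229.08474576271186
```

View pics/c1.png

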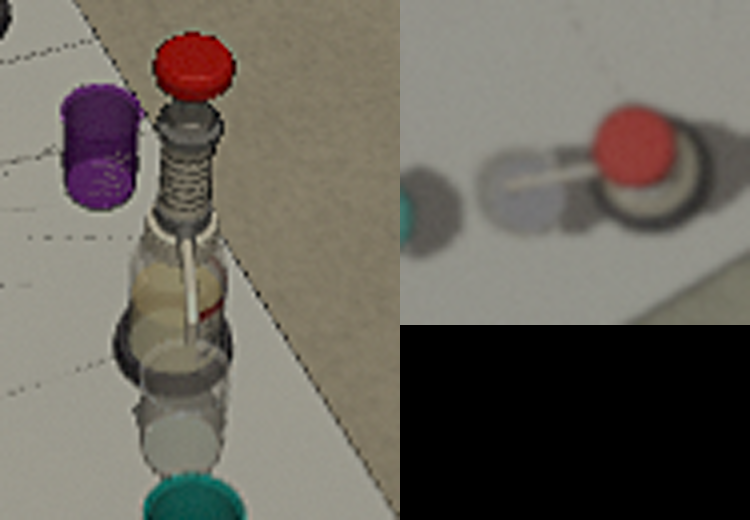

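Run:
```python
from h import *
print(atz("top",(286.5,228.9),.236),atz("side",(358.3,204.7),.236),"blue",atz("top",(401.5,153),.236))
print("beaker rim",atz("top",(264,237.7),.069), "spray",atz("top",(165,274),.2))
s=manip.state();w,x,y,z=s['tool_rot'];print(s['tool_pos'],R.from_quat([x,y,z,w]).as_matrix().round(3))
th=np.linspace(0,6.28,60)
for n in("side","top"):
    P=proj(n,np.c_[.021*np.cos(th),.021*np.sin(th),0*th+.236]+np.r_[atz("top",(286.5,228.9),.236)[:2],0]);print(n,P.min(0),P.max(0))
```

```text
[0.47024716 0.20401438 0.236     ] [0.47039156 0.20890814 0.236     ] blue [ 0.65286449 -0.07614717  0.236     ]
beaker rim [0.45783876 0.27234776 0.069     ] spray [0.36693861 0.49687395 0.2       ]
[0.21218307 0.58728597 0.23017033] [[-0.94   0.34  -0.001]
 [ 0.34   0.94  -0.002]
 [ 0.    -0.002 -1.   ]]
side [348.22904067 196.39890395] [368.96625181 210.09792699]
top [277.63096448 220.07406608] [295.35868662 237.75910362]
```

Both cameras put the knob at about (0.470, 0.206), agreeing to within 5 mm. I'll shut the fingers, lift, and then cross over.

Request:
{"op": "drive_tool", "data": {"commands": "0 0 0 -1 0;0 0 0 -1 0;0 0 0 -1 0;0 -1 -0.73 0 0;0 -1 -0.73 0 0;0 -1 -0.73 0 0;0 -1 -0.73 0 0;0 -1 -0.73 0 0"}}

```text
time: 1.1
tool_pos: [0.3166, 0.4326, 0.3207]
tool_rot: [-0.0, 0.172, 0.985, -0.0]
contact_force: [-0.1, -0.5, -1.0]
gripper_width: -0.003
```

Request:
{"op": "drive_tool", "data": {"commands": "0 -1 -0.73 0 0;0 -1 -0.73 0 0;0 -1 -0.73 0 0;0 -1 -0.73 0 0;0 -1 -0.73 0 0;0 -1 -0.73 0 0;0 -1 -0.73 0 0;0 -0.4 -0.24 0 0"}}

```text
time: 2.1
tool_pos: [0.471, 0.206, 0.3207]
tool_rot: [-0.001, 0.174, 0.985, -0.0]
contact_force: [-0.6, -0.2, 0.1]
gripper_width: -0.001
```

Run:
```python
from h import *
a=manip.grab_frame("side")[:,:,::-1];b=manip.grab_frame("top")[:,:,::-1]
s=manip.state();print(s['time'],s['tool_pos'],s['tool_rot'],s['contact_force'],s['gripper_width'])
P=[s['tool_pos']]
print(proj("side",P),proj("top",P))
o=np.zeros((520,760,3),np.uint8);o[:,:400]=cv2.resize(a[120:250,310:410],None,fx=4,fy=4,interpolation=2);o[:360,400:]=cv2.resize(b[190:280,240:330],None,fx=4,fy=4,interpolation=2);cv2.imwrite('pics/c2.png',o)
```

```text
2.2 [0.47080362 0.20677705 0.32078371] [-5.02407040e-04  1.73407700e-01  9.84849992e-01 -9.90053910e-05] [ 0.58987772 -0.75524688  0.13178463] 0.0040017992562080005
[[360.6225998 170.4308248]] [[283.59365366 226.10841263]]
```

View pics/c2.png

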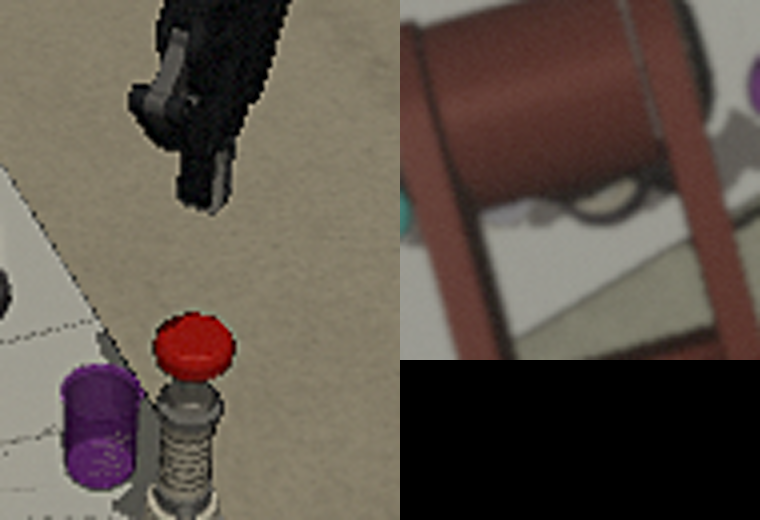

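The side view shows the shut fingertips at about (361,171), which matches the projected TCP. They are right above the knob at (358,205), so I'll descend to just over it, then press.

Request:
{"op": "drive_tool", "data": {"commands": "0 0 0 0.6 0;0 0 0 0.6 0;0 0 0 0.6 0;0 0 0 0.5 0;0 0 0 0.2 0;0 0 0 0.15 0;0 0 0 0.15 0;0 0 0 0 0"}}

```text
time: 3.2
tool_pos: [0.4706, 0.2074, 0.2373]
tool_rot: [0.0, 0.173, 0.985, 0.0]
contact_force: [-0.0, 0.7, 0.2]
gripper_width: -0.0
```

Request:
{"op": "drive_tool", "data": {"commands": "0 0 0 0.15 0;0 0 0 0.15 0;0 0 0 0.15 0;0 0 0 0.15 0;0 0 0 0.07 0;0 0 0 0 0;0 0 0 0 0;0 0 0 0 0"}}

```text
time: 4.2
tool_pos: [0.4708, 0.2075, 0.2176]
tool_rot: [0.0, 0.173, 0.985, 0.0]
contact_force: [3.1, 0.9, 4.1]
gripper_width: -0.002
```

Request:
{"op": "drive_tool", "data": {"commands": "0 0 0 0.06 0;0 0 0 0.06 0;0 0 0 0.06 0;0 0 0 0.05 0;0 0 0 0 0;0 0 0 0 0;0 0 0 0 0;0 0 0 0 0"}}

```text
time: 5.2
tool_pos: [0.471, 0.2076, 0.2124]
tool_rot: [0.001, 0.173, 0.985, 0.0]
contact_force: [-0.1, -1.4, 10.1]
gripper_width: 0.001
```

Request:
{"op": "drive_tool", "data": {"commands": "0 0 0 0.05 0;0 0 0 0.05 0;0 0 0 0.03 0;0 0 0 0 0;0 0 0 0 0;0 0 0 0 0;0 0 0 0 0;0 0 0 0 0"}}

```text
time: 6.2
tool_pos: [0.4712, 0.2076, 0.2098]
tool_rot: [0.001, 0.172, 0.985, 0.0]
contact_force: [-2.6, -0.9, 15.7]
gripper_width: 0.002
```

Run:
```python
from h import *
a=manip.grab_frame("side")[:,:,::-1]
s=manip.state();print(s['time'],s['tool_pos'],s['contact_force'])
for z in(.236,.21):print(z,proj("side",[[.4704,.2075,z]]))
cv2.imwrite('pics/c3.png',cv2.resize(a[150:250,310:410],None,fx=5,fy=5,interpolation=2))
```

```text
6.25 [0.47113074 0.20764363 0.20982079] [-2.63626133 -1.68760631 16.07430562]
0.236 [[358.35941097 204.24239581]]
0.21 [[357.66822139 213.68111918]]
```

View pics/c3.png

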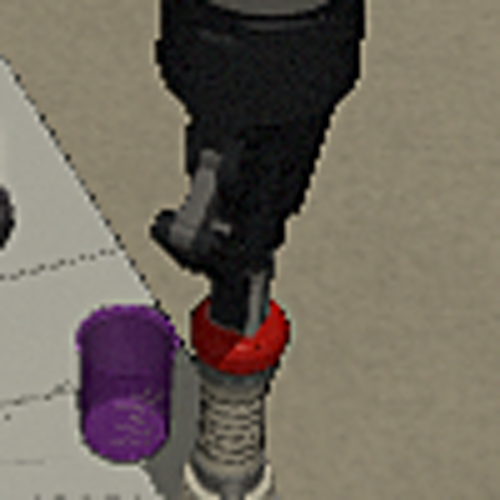

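The knob is fully down: its top is at about (358,215), the expected 0.210 m projects to row 213.7, and the force has risen past 13 N. I'll add a small extra push and hold, then release.

Request:
{"op": "drive_tool", "data": {"commands": "0 0 0 0.05 0;0 0 0 0 0;0 0 0 0 0;0 0 0 0 0;0 0 0 0 0;0 0 0 0 0;0 0 0 0 0;0 0 0 0 0"}}

```text
time: 7.25
tool_pos: [0.4713, 0.2077, 0.2098]
tool_rot: [0.001, 0.172, 0.985, 0.001]
contact_force: [-5.0, -1.6, 20.3]
gripper_width: 0.002
```

Request:
{"op": "drive_tool", "data": {"commands": "0 0 0 -0.2 0;0 0 0 -0.2 0;0 0 0 -0.3 0;0 0 0 -0.4 0;0 0 0 -0.6 0;0 0 0 -0.8 0;0 0 0 -0.8 0;0 0 0 0 0"}}

```text
time: 8.25
tool_pos: [0.4712, 0.2076, 0.3064]
tool_rot: [0.002, 0.173, 0.985, 0.001]
contact_force: [0.7, -0.6, 0.3]
gripper_width: 0.006
```

Run:
```python
from h import *
a=manip.grab_frame("side")[:,:,::-1];s=manip.state();print(s['time'],s['tool_pos'],s['contact_force'])
cv2.imwrite('pics/c4.png',cv2.resize(a[100:330,270:430],None,fx=2.5,fy=2.5,interpolation=2))
b=cv2.imread('pics/side0.png')
d=cv2.absdiff(a,b).max(2);print("beaker diff",d[270:312,340:370].max(),"blue diff",d[118:140,288:310].max(),"red knob diff",d[196:216,347:370].max())
```

```text
8.3 [0.4705646  0.20746186 0.3044931 ] [ 0.75618583  0.56520113 -0.07603503]
beaker diff 11 blue diff 20 red knob diff 83
```

View pics/c4.png

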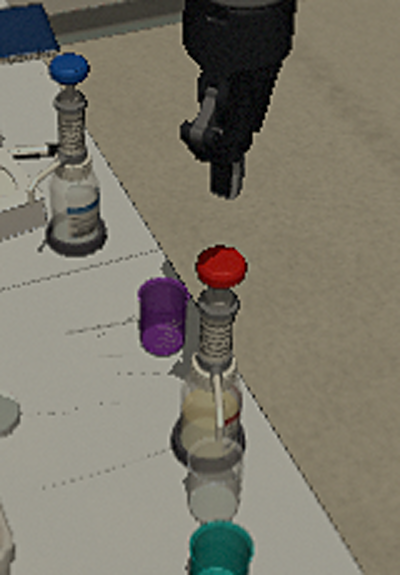

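The red knob is back up at about (358,206), and the beaker and blue knob look unchanged. The red-knob difference of 83 needs a quick check before I hand in.

Run:
```python
from h import *
b=cv2.imread('pics/side0.png');a=manip.grab_frame("side")[:,:,::-1];ok=[]
for im in(b,a):
    c=im[190:230,335:385].astype(int);m=(c[...,2]>100)&(c[...,2]>2*c[...,1])&(c[...,2]>1.8*c[...,0]);r,q=np.nonzero(m);ok.append((r.min(),r.max(),r.mean()))
    print(len(r),ok[-1],q.mean())
if abs(ok[0][0]-ok[1][0])<=1 and abs(ok[0][1]-ok[1][1])<=1: print(manip.job_done(),"handed in")
```

```text
224 (np.int64(8), np.int64(24), np.float64(15.59375)) 23.129464285714285
192 (np.int64(9), np.int64(24), np.float64(16.958333333333332)) 24.135416666666668
the job is handed in; nothing more can be done
None handed in
```

I pressed the red knob with shut fingers through both strokes to the second stop, held it there for over a second, released it, and handed the job in at about 8.4 s of the 26 s. I don't know the verdict, because handing in reports none.

- **Second stop:** the tool stopped at z = 0.2098 m. The force rose from 16 to 20 N when I pushed further, with no more travel, so the knob was on the hard stop.
- **After release:** the arm is clear above the knob at about z = 0.305 m, with wrist force close to zero.
- **Beaker and blue knob:** both look unchanged in the side view, with pixel differences of 11 and 20 levels at most.
- **One check that disagreed:** the released red knob covers 192 pixels instead of 224. Its top edge is 1 pixel lower and its centre is 1.4 pixels lower than at the start. Its bottom edge has not moved, so I put this down to the gripper's shadow on it. One pixel is about 2.8 mm of knob height, so this check can't fully confirm the knob is within 3 mm of fully up.

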